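# Clear a used tube block into the decontamination tray and snap its lid shut

## Robot

A 6-joint arm with a two-finger parallel gripper is mounted at the origin on the work surface. World frame = base frame: x ahead of the robot, y to its left, z up, the work surface at z = 0. Lengths are in mm, angles in rad, forces in N, time in s.
With the tool pointing down it reaches from about 350 to 975 mm from the base axis. Payload 7.1 kg.
Tool frame: the origin (TCP) lies between the finger pads; the fingertips stand 19 mm ahead of it and the grasp point (between the pads) is the TCP; z points along the fingers, y is the line along which they close (so a half turn about z gives the same grasp; the last joint's range is limited). The gripper opens to 88 mm and grips with 3 to 60 N. Pads are 20 mm wide; open, the fingers measure 115 mm over their backs; the gripper's body (75 mm by 178 mm) begins 61 mm behind the grasp point.
Start: joints at [-1.34, 0.423, 1.63, -0, 1.089, -0.019], TCP at [154.525, -605.58, 241.675] pointing down, gripper open.
Joint ranges: [-3, 3], [-0.9, 2.11], [0.09, 2.58], [-1.31, 4.45], [0.11, 2.69], [-2.54, 2.54]. Speed limits (rad/s): [2.39, 2.39, 3.01, 3.14, 3.14, 3.14].

## Interface

Orientations are given as a rotation vector (axis times angle).
In Python, from workcell import ctrl gives the robot as it stands.
- The arm moves only by the tool arm_command, never from a script. Its argument "series" is a list of rows, each an object with "linear": the shift along the tool's x, y, z in m, a list of three; "turn": the turn about the tool's z in rad. A call has 1 to 10 rows; each row shifts and turns the commanded pose from where the row before left it, along the tool's axes as they then stand; what a row does not reach is not made up. A row lasts 1/10 s, in which the tool goes at most 50 mm and 8.59 degrees, less where a joint would pass 70% of its speed; a pose out of reach is approached as far as the arm can. A call with a gripper value outside its range is refused whole. "jaw" is the opening, from -1 (shut) to 1 (fully open), set as the call begins (left out, the last holds). The fingers move at their own pace and stop on an object; the grip force is fixed at half the most. Time passes only in rows, so rows that do not move let the fingers close. It gives the time, the measured TCP pose, the force, the opening and the grip force at its end, in the units of the state.
- ctrl.get_obs(): the state, without advancing time (a new reading comes with each control period).
- ctrl.get_image(name): name is "scene" or "top"; returns a dict with "frame" (420x560x3 uint8, blue, green, red), "fx", "fy", "cx", "cy" (pixels), "k1" (the pictures are not rectified: a ray, as slopes to the right and down, at radius r is drawn at 1 + k1 r^2 times it, then the intrinsics apply), "rvec" (rotation vector, rad) and "tvec" (3), from world to camera coordinates, as OpenCV has them. Camera axes: x right, y down, z forward; pixel columns grow to the right and rows downward; lengths in mm; the calibration is good to about 2 mm. A picture is of the moment at which its call begins. There is no depth.
- ctrl.close_job(): hands the job in; it is judged then, once.
The state is a dict: "t": time; "qpos": joint angles; "qvel": joint speeds; "joint_torque": joint torques, N m; "ee_pos": TCP position; "orientation": TCP orientation; "ft_force": force on the tool from outside, world axes, zero at the start; "moment": the same for the moment, N m; "width": finger opening in mm; "grasp_force": force on a finger pad.
Only numpy, scipy, OpenCV 4.12 (cv2) and the standard library are available. Lean on these libraries where they do the work, as an engineer would, in place of code of your own. Each camera call takes 0.05 s, during which the arm holds its last target. There are 200 camera calls.

## Task

The used metal tube block goes into the decontamination tray: slide it along the step and tip it over the edge so that it lies flat on the tray's floor, either side up. Then swing the lid over and press it down until its catches snap and it stays fully shut, without forcing it, and leave the other things on the bench where they are.

Things in the scene. Friction and masses are not known exactly. Their poses are not given: they have to be found in the camera images.
- bin: Stainless tray, outside 160 (x) x 168 (y) x 46 mm high, walls 4 mm, floor 14 mm thick. Cannot slide, but its soft rubber feet give about 1 mm per 4 N of push, 5 mm at most. Origin: centre of its underside, at bench level. The lid's hinge runs along its -y rim, the step stands along its +y rim. A catch sits outside each x wall near the +y end; nothing stands above the rim.
- lid (a joint): Lid angle, rad: 0 = fully shut on the rim (a hard stop); 1.57 = upright; starts leaning back at 1.75 to 1.95; stop at 2.1. The hinge is stiff (0.25 N m): the lid stays where it is left. Two spring catches meet it at about 0.07; from there the resistance climbs to about 18 N at the free edge until they snap over at about 0.03 and the force drops. Over 50 N on the lid is forcing it.
- lid_hinge (a point): On the hinge line, middle of the tray's -y rim, 46 mm above the bench. Axes turn with the lid: x along the hinge (the tray's x), y along the lid to its free edge, z out of its outer face (up when shut). The steel lid is a plate 192 (x) x 168 mm (y), outer face 8.5 mm out along z, inner face 0.5 mm; near the free edge a tab hangs 22 mm down at each side.
- lid_edge (a point): Middle of the lid's free edge, on its outer face (168 mm from the hinge along the lid, 8.5 mm out); 54.5 mm above the bench when shut. Axes as lid_hinge.
- step: Aluminium bench step, a fixed low platform 210 (x) x 210 (y) mm, its top 50 mm above the bench (4 mm above the tray's rim). Origin: centre of its footprint on the bench. Axes parallel to the tray's; it stands beside the tray's +y rim with a gap of 5 to 8 mm, and up to 12 mm to either side of the tray's middle.
- step_edge (a point): Middle of the step's top edge that faces the tray; axes as the step, -y points over the tray.
- block: Aluminium tube block, 12 holes on top, 100 (its x) x 120 (its y, along the slide) x 28 mm, about 0.9 kg, loose on the step, too broad to grip from above. Origin: centre of its underside. Starts up to 37 mm off the tray's middle line and turned up to 0.3 rad; it must be lined up to pass between the tray's walls. With half of it over the edge it tips; pushed on, it slides down onto the floor.
- bottle: Bystander: closed bottle, 52 mm across, 130 mm tall, upright. Origin: centre of its underside.
- cartridge: Bystander: gas burner, a can 90 mm across with a short nozzle, 160 mm tall, upright. Origin: centre of its underside.
- timer: Bystander: kitchen-type timer 60 x 70 x 22 mm lying flat. Origin: centre of its underside.
- rack: Bystander: empty white microtube rack 70 x 170 x 30 mm. Origin: centre of its underside.
- block_center (a point): Centre of the block, 14 mm above its underside. 28 mm above the bench when it lies flat on the tray's floor (either side up will do).
Not all that is in view belongs to the job. What is shaped like the block but brown, green or red is not meant.

How it is judged:
By the outcome, as a careful person would: the job done as asked, in the order asked, and still so for the second after the job is handed in, with the robot touching nothing.
It also fails if it takes over 67 s, if anything falls off the work surface, if the arm or the gripper's body presses on something with over 40 N, if the wrist force passes 120 N, or if a joint passes its speed limit or range.

## Working session

There is one attempt and no reset: what is moved stays moved. The work goes in short steps, Python scripts to look and compute and a tool call to move; the robot and the scene stay as the last step left them, time stands still between calls to the robot, and variables do not carry over. Pictures are saved under pics/ and viewed, at most 10 in all, crops included, and the job is handed in when it is done.

Besides the shell and the picture viewer there is one more tool, called after "Request:" by a JSON object that holds its "op" and its "data". arm_command: Moves the arm, as the interface text tells. Its arguments: {"type":"object","properties":{"series":{"type":"array"},"jaw":{"type":"number"}},"required":["series"]}

```bash
ls; mkdir -p pics; cat > h.py <<'E'
import numpy as np, cv2
from workcell import ctrl
def grab(n):
    im=ctrl.get_image(n); return im
def ray(im,u,v):
    K=np.array([[im['fx'],0,im['cx']],[0,im['fy'],im['cy']],[0,0,1.]])
    p=cv2.undistortPoints(np.array([[[u,v]]],float),K,np.array([im['k1'],0,0,0,0.])).ravel()
    R=cv2.Rodrigues(np.array(im['rvec'],float))[0]; t=np.array(im['tvec'],float).ravel()
    return -R.T@t, R.T@np.array([p[0],p[1],1.])
def onz(im,u,v,z):
    c,d=ray(im,u,v); return c+d*(z-c[2])/d[2]
def proj(im,P):
    K=np.array([[im['fx'],0,im['cx']],[0,im['fy'],im['cy']],[0,0,1.]])
    return cv2.projectPoints(np.array(P,float).reshape(-1,1,3),np.array(im['rvec'],float),np.array(im['tvec'],float),K,np.array([im['k1'],0,0,0,0.]))[0].reshape(-1,2)
E
python3 - <<'E'
from h import *
import pickle
for n in('scene','top'):
    im=grab(n); cv2.imwrite(f'pics/{n}0.png',im['frame']); pickle.dump(im,open(f'{n}0.pkl','wb'))
    print(n,ray(im,280,210),im['k1'],im['fx'])
o=ctrl.get_obs();print(o)
E
```

```text
pics
scene (array([1363.30429702,  309.49732198,  956.93071692]), array([-0.63564448, -0.28054066, -0.71923029])) 0.011836087842838962 410.5048163824952
top (array([ 467.19849712,  -16.39781856, 1249.22116326]), array([ 0.05626453, -0.00270492, -0.99852945])) -0.1294101589165711 433.85932943508203
{'t': 0.1, 'qpos': array([-1.33999558e+00,  4.23738685e-01,  1.63063072e+00, -5.13067792e-05,
        1.08860458e+00, -1.89931036e-02]), 'qvel': array([-0.00032086, -0.00203604, -0.00198269, -0.00077492, -0.00062243,
       -0.00217995]), 'joint_torque': array([-1.51733107e-03, -5.45617497e+01, -2.74325073e+01,  6.44741370e-02,
        1.88137160e-02, -3.23133008e-05]), 'ee_pos': array([ 154.4068126 , -605.1208698 ,  240.98875154]), 'orientation': array([-3.11575846e+00, -3.91222529e-01,  3.00205614e-04]), 'ft_force': array([-0.10122047,  0.27493065, -0.28363043]), 'moment': array([-0.02510267, -0.02504293, -0.01422102]), 'grasp_force': 0.0, 'width': 87.88778529079052}
```

View pics/scene0.png

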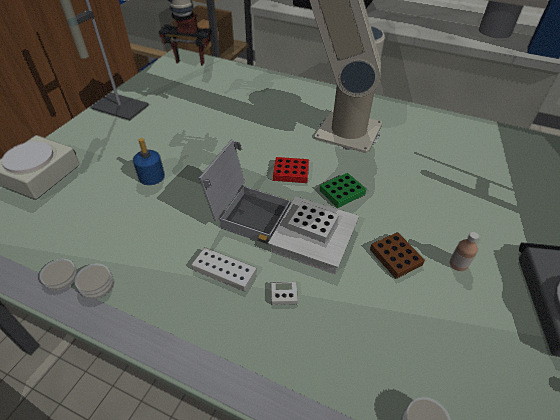

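View pics/top0.png

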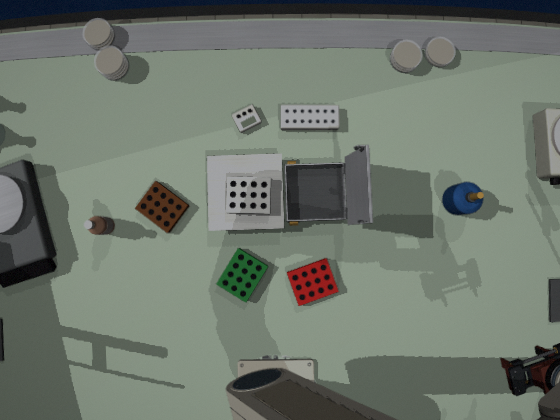

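The used block, light metal with 12 holes on the step, is at top (248,195) / scene (313,220). These could be mistaken for it:
- brown at top (162,206)
- green at (243,275)
- red at (313,282)
- white rack at (310,117), off the step with 2x8 holes

I choose the grey metal one on the step. The tray is at (315,192) and the lid leans at (358,185). Next is a close crop with measurement.

```bash
python3 - <<'E'
from h import *
import pickle
im=pickle.load(open('top0.pkl','rb'));f=im['frame']
c=f[135:245,195:385]; cv2.imwrite('pics/crop0.png',cv2.resize(c,None,fx=4,fy=4,interpolation=cv2.INTER_CUBIC))
g=cv2.cvtColor(f,cv2.COLOR_BGR2GRAY)
# holes on the block (top z=78)
m=((g<70)).astype(np.uint8)
n,l,s,ce=cv2.connectedComponentsWithStats(m[165:225,215:280])
pts=[ce[i]+[215,165] for i in range(1,n) if 15<s[i,4]<120 and s[i,2]<14 and s[i,3]<14]
P=np.array([onz(im,*p,78)[:2] for p in pts]); print(len(pts),np.round(P.mean(0),1)); r=cv2.minAreaRect(P.astype(np.float32));print(r)
# step outline
for nm,(u,v) in dict(a=(207,154),b=(281,154),c=(281,229),d=(208,231)).items(): print(nm,onz(im,u,v,50).round(1))
E
```

```text
12 [576.6  66.8]
((576.59912109375, 66.92129516601562), (84.0105209350586, 58.400020599365234), 87.44711303710938)
a [694.8 183.3  50. ]
b [691.7 -24.5  50. ]
c [482.2 -21.7  50. ]
d [479.  180.4  50. ]
```

View pics/crop0.png

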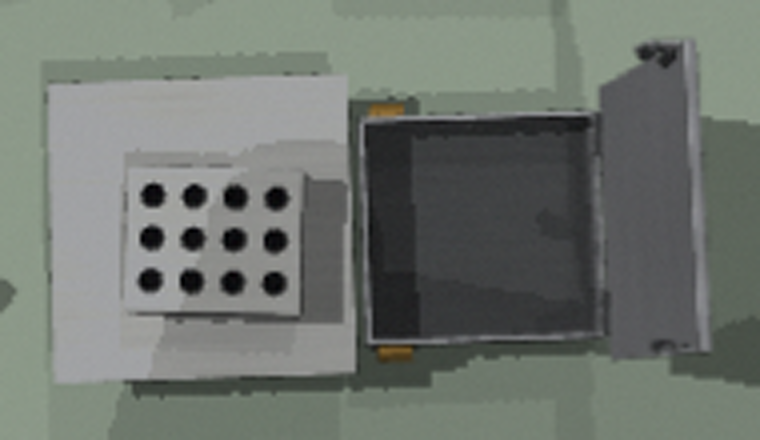

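The crop confirms it: grey block with 12 holes on the step, hole grid at crop (150..275,195..283). The tray rim corners are at crop (362,120), (370,344), (600,112) and (604,334). The lid leans back on the right.

```bash
python3 - <<'E'
from h import *
import pickle
im=pickle.load(open('top0.pkl','rb'));f=im['frame']
q=lambda x,y,z: onz(im,195+(x+.5)/4-.5,135+(y+.5)/4-.5,z)[:2].round(1)
print('step',q(48,84,50),q(347,75,50),q(356,372,50),q(54,383,50))
print('rim NW SW NE SE',q(362,120,46),q(370,344,46),q(600,112,46),q(604,334,46))
print('block',[q(*p,78) for p in((128,168),(301,172),(299,315),(125,312))])
print('holes',[q(*p,78) for p in((153,195),(277,198),(274,283),(150,280))])
s=q(347,75,50)-q(356,372,50);print('step yaw',np.arctan2(s[1],s[0]))
s=q(48,84,50)-q(347,75,50);print('step yaw2',np.arctan2(-s[0],s[1]))
R=cv2.Rodrigues(ctrl.get_obs()['orientation'])[0];print(R.round(3))
sc=pickle.load(open('scene0.pkl','rb'))
# lid free edge: top view right edge ends ; at z~212
for z in(200,210): print('lid edge',z,q(690,42,z),q(707,350,z))
print('cart',onz(im,462,198,100)[:2].round(),'timer',onz(im,246,118,22)[:2].round(),'rack',onz(im,310,117,30)[:2].round())
E
```

```text
step [690.2 184.3] [693.4 -25.5] [485.9 -29. ] [480.7 180.1]
rim NW SW NE SE [662.1 -35.7] [505.2 -39. ] [ 666.  -203.1] [ 510. -202.]
block [array([626.1, 124.7]), array([621.7,   6.8]), array([524.4,   9.3]), array([527.9, 127. ])]
holes [array([607.3, 107.6]), array([604.1,  23.3]), array([546.3,  25.9]), array([549.4, 109.9])]
step yaw 0.016865870489258313
step yaw2 0.015251438906916178
[[ 0.969  0.247 -0.   ]
 [ 0.247 -0.969  0.001]
 [-0.    -0.001 -1.   ]]
lid edge 200 [ 683.8 -236.4] [ 493.8 -241.2]
lid edge 210 [ 681.7 -234.3] [ 493.6 -239. ]
cart [ 558. -516.] timer [804.  75.] rack [ 802. -109.]
```

Tray and step yaw is about +0.017. The block is at (576.6,66.9) with yaw about -0.04, roughly 6 mm off the midline, well inside the ±26 mm clearance. I'll make a two-finger push along tray -y, which squares the block against both fingers.

Request:
{"op": "arm_command", "data": {"series": [{"linear":[0.03,-0.032,-0.005],"turn":0},{"linear":[0.03,-0.032,-0.005],"turn":0},{"linear":[0.03,-0.032,-0.005],"turn":0},{"linear":[0.03,-0.032,-0.005],"turn":0},{"linear":[0.03,-0.032,-0.005],"turn":0},{"linear":[0.03,-0.032,-0.005],"turn":0},{"linear":[0.03,-0.032,-0.005],"turn":0},{"linear":[0.03,-0.032,-0.005],"turn":0},{"linear":[0.03,-0.032,0],"turn":0},{"linear":[0.03,-0.032,0],"turn":0}], "jaw": 0.4}}

```text
t: 1.1
ee_pos: [366.5, -219.7, 281.8]
orientation: [3.117, 0.391, 0.0]
ft_force: [0.9, -0.8, -0.2]
width: 61.6
grasp_force: 0.0
```

Request:
{"op": "arm_command", "data": {"series": [{"linear":[0.03,-0.032,0],"turn":0},{"linear":[0.03,-0.032,0],"turn":0},{"linear":[0.03,-0.032,0],"turn":0},{"linear":[0.03,-0.032,0],"turn":0},{"linear":[0.03,-0.032,0],"turn":0},{"linear":[0.03,-0.032,0],"turn":0},{"linear":[0.03,-0.032,0],"turn":0},{"linear":[0.03,-0.032,0],"turn":0},{"linear":[0.03,-0.032,0],"turn":0},{"linear":[0.03,-0.032,0],"turn":0}]}}

```text
t: 2.1
ee_pos: [578.0, 164.6, 281.3]
orientation: [3.117, 0.392, -0.001]
ft_force: [-0.0, 0.2, 0.8]
width: 61.3
grasp_force: 0.0
```

Request:
{"op": "arm_command", "data": {"series": [{"linear":[0,0,0],"turn":-0.149},{"linear":[0,0,0],"turn":-0.149},{"linear":[0,0,0],"turn":-0.149},{"linear":[0,0,0],"turn":-0.149},{"linear":[0,0,0],"turn":-0.149},{"linear":[0,0,0],"turn":-0.149},{"linear":[0,0,0],"turn":-0.149},{"linear":[0,0,0],"turn":-0.149},{"linear":[0,0,0],"turn":-0.147},{"linear":[0,0,0],"turn":0}]}}

```text
t: 3.1
ee_pos: [577.4, 162.8, 281.3]
orientation: [-2.2, -2.242, 0.001]
ft_force: [0.0, -0.0, -0.5]
width: 61.3
grasp_force: 0.0
```

Request:
{"op": "arm_command", "data": {"series": [{"linear":[0,0,0.04],"turn":0},{"linear":[0,0,0.04],"turn":0},{"linear":[0,0,0.04],"turn":0},{"linear":[0,0,0.04],"turn":0},{"linear":[0,0,0.035],"turn":0},{"linear":[0,0,0.01],"turn":0},{"linear":[-0.015,0,0],"turn":0},{"linear":[-0.01,0,0],"turn":0},{"linear":[-0.008,0,0],"turn":0},{"linear":[0,0,0],"turn":0}]}}

```text
t: 4.1
ee_pos: [579.4, 128.6, 78.4]
orientation: [2.202, 2.238, 0.003]
ft_force: [0.1, -0.5, 0.2]
width: 61.2
grasp_force: 0.0
```

Request:
{"op": "arm_command", "data": {"series": [{"linear":[-0.007,0,0],"turn":0},{"linear":[-0.007,0,0],"turn":0},{"linear":[-0.007,0,0],"turn":0},{"linear":[-0.007,0,0],"turn":0},{"linear":[-0.007,0,0],"turn":0},{"linear":[-0.007,0,0],"turn":0},{"linear":[-0.007,0,0],"turn":0},{"linear":[-0.007,0,0],"turn":0},{"linear":[0,0,0],"turn":0}]}}

```text
t: 5.0
ee_pos: [580.3, 73.5, 77.9]
orientation: [2.201, 2.24, 0.003]
ft_force: [0.6, -0.1, 0.5]
width: 61.0
grasp_force: 0.0
```

```bash
python3 - <<'E'
from h import *
im=grab('top'); cv2.imwrite('pics/top1.png',cv2.resize(im['frame'][135:245,195:385],None,fx=4,fy=4,interpolation=cv2.INTER_CUBIC))
E
```

```text
(no output)
```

View pics/top1.png

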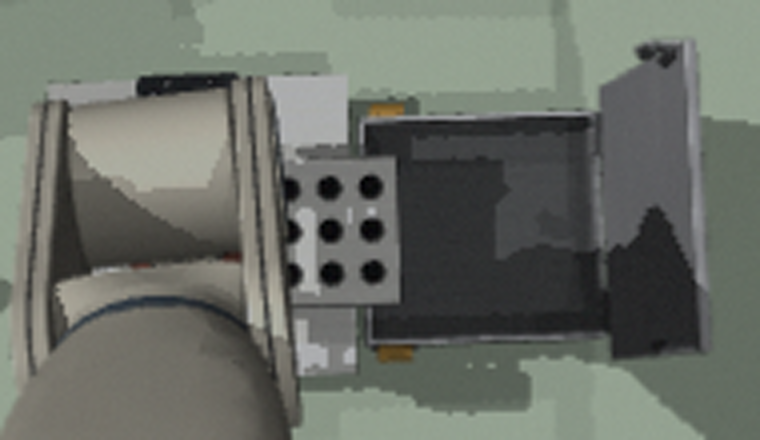

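The block is squared and centred between the tray walls (block at crop rows 157–303, tray rim at 120–344). I'll push on through the tip.

Request:
{"op": "arm_command", "data": {"series": [{"linear":[-0.005,0,0],"turn":0},{"linear":[-0.005,0,0],"turn":0},{"linear":[-0.005,0,0],"turn":0},{"linear":[-0.005,0,0],"turn":0},{"linear":[-0.005,0,0],"turn":0},{"linear":[-0.005,0,0],"turn":0},{"linear":[-0.005,0,0],"turn":0},{"linear":[-0.005,0,0],"turn":0},{"linear":[0,0,0],"turn":0},{"linear":[0,0,0],"turn":0}]}}

```text
t: 6.05
ee_pos: [579.9, 33.8, 76.7]
orientation: [2.201, 2.241, -0.001]
ft_force: [-0.8, 0.2, 0.2]
width: 61.7
grasp_force: 0.0
```

Request:
{"op": "arm_command", "data": {"series": [{"linear":[-0.005,0,0],"turn":0},{"linear":[-0.005,0,0],"turn":0},{"linear":[-0.005,0,0],"turn":0},{"linear":[-0.005,0,0],"turn":0},{"linear":[-0.005,0,0],"turn":0},{"linear":[-0.005,0,0],"turn":0},{"linear":[-0.005,0,0],"turn":0},{"linear":[-0.005,0,0],"turn":0},{"linear":[0,0,0],"turn":0}]}}

```text
t: 6.95
ee_pos: [580.7, -6.8, 76.7]
orientation: [2.202, 2.241, -0.0]
ft_force: [-0.6, 2.5, -1.4]
width: 61.2
grasp_force: 1.4
```

```bash
python3 - <<'E'
from h import *
im=grab('top'); a=cv2.resize(im['frame'][140:240,200:380],(600,333),interpolation=cv2.INTER_CUBIC)
s=grab('scene'); b=cv2.resize(s['frame'][130:280,190:370],(600,500),interpolation=cv2.INTER_CUBIC)
c=np.hstack([cv2.resize(a,(400,222)),cv2.resize(b,(400,333))[:222] ]) 
cv2.imwrite('pics/two2.png',np.hstack([cv2.copyMakeBorder(cv2.resize(a,(400,222)),0,111,0,0,0),cv2.resize(b,(400,333))]))
E
```

```text
(no output)
```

View pics/two2.png

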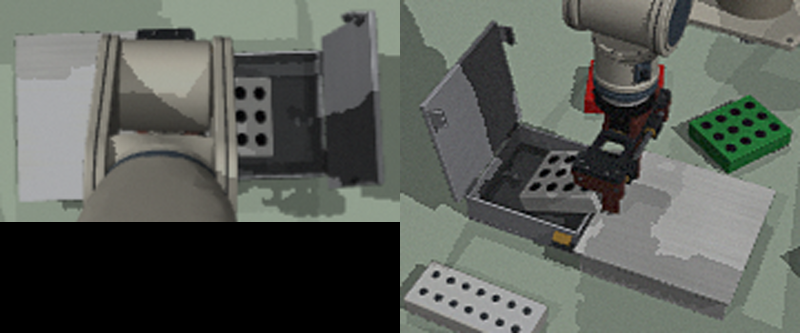

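The block has tipped and its front end is down in the tray (right half, about (560,180)). I'll keep pushing.

Request:
{"op": "arm_command", "data": {"series": [{"linear":[-0.004,0,0],"turn":0},{"linear":[-0.004,0,0],"turn":0},{"linear":[-0.004,0,0],"turn":0},{"linear":[-0.004,0,0],"turn":0},{"linear":[-0.004,0,0],"turn":0},{"linear":[0,0,0],"turn":0}]}}

```text
t: 7.65
ee_pos: [581.1, -26.9, 76.7]
orientation: [2.202, 2.241, -0.0]
ft_force: [0.2, 0.7, 0.2]
width: 61.6
grasp_force: 0.1
```

Request:
{"op": "arm_command", "data": {"series": [{"linear":[-0.004,0,0],"turn":0},{"linear":[-0.004,0,0],"turn":0},{"linear":[-0.004,0,0],"turn":0},{"linear":[-0.004,0,0],"turn":0},{"linear":[-0.004,0,0],"turn":0},{"linear":[0,0,0],"turn":0}]}}

```text
t: 8.25
ee_pos: [581.6, -46.7, 76.7]
orientation: [2.202, 2.241, 0.0]
ft_force: [-0.1, 0.3, -0.4]
width: 61.6
grasp_force: 0.0
```

```bash
cat > two.py <<'E'
from h import *
import sys
im=grab('top'); a=cv2.resize(im['frame'][140:240,200:380],(400,222),interpolation=cv2.INTER_CUBIC)
s=grab('scene'); b=cv2.resize(s['frame'][130:280,190:370],(400,333),interpolation=cv2.INTER_CUBIC)
cv2.imwrite(sys.argv[1],np.hstack([cv2.copyMakeBorder(a,0,111,0,0,0),b]))
E
python3 two.py pics/two3.png
```

```text
(no output)
```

View pics/two3.png

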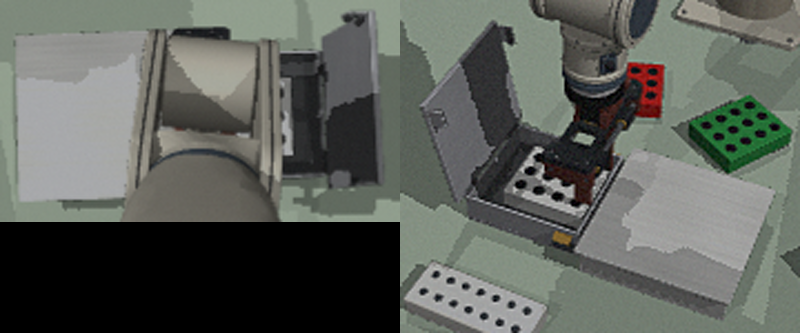

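The block looks flat inside the tray (right half, about (555,190)). I'll lift out and go behind the lid.

Request:
{"op": "arm_command", "data": {"series": [{"linear":[0.002,0,-0.02],"turn":0},{"linear":[0,0,-0.04],"turn":0},{"linear":[0,0,-0.045],"turn":0},{"linear":[0,0,-0.045],"turn":0},{"linear":[0,0,-0.045],"turn":0},{"linear":[0,0,-0.03],"turn":0},{"linear":[-0.035,0,0],"turn":0},{"linear":[-0.035,0,0],"turn":0},{"linear":[-0.035,0,0],"turn":0}], "jaw": -1}}

```text
t: 9.25
ee_pos: [583.3, -149.8, 302.3]
orientation: [2.199, 2.242, 0.001]
ft_force: [1.3, 0.1, 0.2]
width: 0.5
grasp_force: 0.0
```

Request:
{"op": "arm_command", "data": {"series": [{"linear":[-0.036,0,0],"turn":0},{"linear":[-0.036,0,0],"turn":0},{"linear":[-0.036,0,0],"turn":0},{"linear":[-0.036,0,0],"turn":0},{"linear":[-0.01,0,0],"turn":0},{"linear":[0,0,0],"turn":0}]}}

```text
t: 9.85
ee_pos: [585.8, -304.0, 301.3]
orientation: [-2.203, -2.239, -0.0]
ft_force: [0.1, 0.0, -0.5]
width: 0.6
grasp_force: 0.0
```

```bash
python3 two.py pics/two4.png
```

```text
(no output)
```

View pics/two4.png

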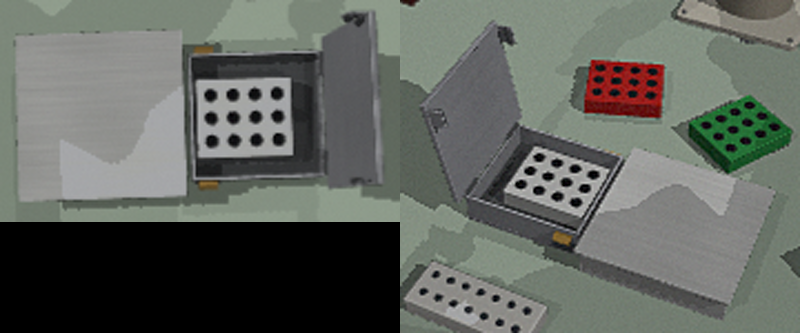

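The block is flat in the tray (left half (198–292, 78–157), inside the rim) and the lid is still open. Next I go down behind the lid and swing it.

Request:
{"op": "arm_command", "data": {"series": [{"linear":[0,0,0.033],"turn":0},{"linear":[0,0,0.033],"turn":0},{"linear":[0,0,0.03],"turn":0},{"linear":[0.015,0,0],"turn":0},{"linear":[0.015,0,0],"turn":0},{"linear":[0.01,0,0],"turn":0},{"linear":[0.006,0,0],"turn":0},{"linear":[0.006,0,0],"turn":0},{"linear":[0.006,0,0],"turn":0},{"linear":[0.006,0,0],"turn":0}]}}

```text
t: 10.95
ee_pos: [585.4, -239.2, 206.5]
orientation: [2.2, 2.24, 0.001]
ft_force: [0.9, -1.2, 1.6]
width: 0.3
grasp_force: 1.2
```

Request:
{"op": "arm_command", "data": {"series": [{"linear":[0.006,0,0],"turn":0},{"linear":[0.006,0,0],"turn":0},{"linear":[0.006,0,0],"turn":0},{"linear":[0.008,0,0],"turn":0},{"linear":[0.008,0,0],"turn":0},{"linear":[0.008,0,0],"turn":0},{"linear":[0.008,0,0.001],"turn":0},{"linear":[0,0,0],"turn":0}]}}

```text
t: 11.75
ee_pos: [583.8, -187.6, 204.3]
orientation: [-2.2, -2.241, -0.0]
ft_force: [0.1, 0.2, -0.0]
width: 0.9
grasp_force: 0.0
```

Request:
{"op": "arm_command", "data": {"series": [{"linear":[0.008,0,0.001],"turn":0},{"linear":[0.008,0,0.001],"turn":0},{"linear":[0.008,0,0.001],"turn":0},{"linear":[0.008,0,0.002],"turn":0},{"linear":[0.008,0,0.002],"turn":0},{"linear":[0.008,0,0.003],"turn":0},{"linear":[0.007,0,0.005],"turn":0},{"linear":[0.007,0,0.005],"turn":0},{"linear":[0.007,0,0.006],"turn":0}]}}

```text
t: 12.65
ee_pos: [582.9, -119.4, 178.4]
orientation: [2.201, 2.241, 0.0]
ft_force: [-0.6, -0.1, 0.9]
width: 0.5
grasp_force: 0.5
```

Request:
{"op": "arm_command", "data": {"series": [{"linear":[0.007,0,0.006],"turn":0},{"linear":[0.007,0,0.007],"turn":0},{"linear":[0.005,0,0.007],"turn":0},{"linear":[0.005,0,0.007],"turn":0},{"linear":[0.005,0,0.007],"turn":0},{"linear":[0.005,0,0.008],"turn":0},{"linear":[0.005,0,0.008],"turn":0}]}}

```text
t: 13.35
ee_pos: [582.0, -80.8, 127.9]
orientation: [-2.201, -2.241, 0.0]
ft_force: [0.3, 0.1, 0.6]
width: 0.5
grasp_force: 0.4
```

```bash
python3 two.py pics/two5.png
```

```text
(no output)
```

View pics/two5.png

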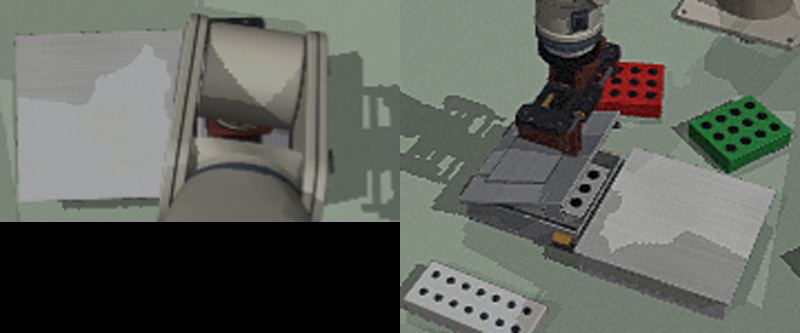

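The lid is following, at about 0.4 rad (right half, about (540,165)). I'll bring it down to the catches.

Request:
{"op": "arm_command", "data": {"series": [{"linear":[0.004,0,0.008],"turn":0},{"linear":[0.004,0,0.008],"turn":0},{"linear":[0.004,0,0.007],"turn":0},{"linear":[0.003,0,0.006],"turn":0},{"linear":[0.003,0,0.004],"turn":0},{"linear":[0.003,0,0.003],"turn":0},{"linear":[0,0,0],"turn":0}]}}

```text
t: 14.15
ee_pos: [581.5, -59.6, 92.2]
orientation: [-2.201, -2.241, 0.001]
ft_force: [0.4, -0.2, -0.0]
width: 0.3
grasp_force: 0.0
```

Request:
{"op": "arm_command", "data": {"series": [{"linear":[0,0,0.002],"turn":0},{"linear":[0,0,0.002],"turn":0},{"linear":[0,0,0.001],"turn":0},{"linear":[0,0,0],"turn":0}]}}

```text
t: 14.55
ee_pos: [581.7, -60.2, 87.6]
orientation: [2.202, 2.241, 0.0]
ft_force: [-0.2, -0.2, -0.2]
width: 0.6
grasp_force: 0.1
```

Request:
{"op": "arm_command", "data": {"series": [{"linear":[0,0,0.001],"turn":0},{"linear":[0,0,0.001],"turn":0},{"linear":[0,0,0.001],"turn":0},{"linear":[0,0,0],"turn":0}]}}

```text
t: 14.95
ee_pos: [581.7, -60.1, 84.6]
orientation: [-2.201, -2.241, 0.0]
ft_force: [0.2, 0.3, 0.5]
width: 0.6
grasp_force: 0.1
```

Request:
{"op": "arm_command", "data": {"series": [{"linear":[0,0,0.001],"turn":0},{"linear":[0,0,0.001],"turn":0},{"linear":[0,0,0.001],"turn":0},{"linear":[0,0,0],"turn":0}]}}

```text
t: 15.35
ee_pos: [581.8, -60.0, 82.1]
orientation: [2.201, 2.241, 0.0]
ft_force: [-2.0, 1.6, 6.7]
width: 0.7
grasp_force: 3.4
```

Request:
{"op": "arm_command", "data": {"series": [{"linear":[0,0,0.001],"turn":0},{"linear":[0,0,0.001],"turn":0},{"linear":[0,0,0.001],"turn":0},{"linear":[0,0,0],"turn":0}]}}

```text
t: 15.75
ee_pos: [581.8, -59.8, 79.5]
orientation: [-2.201, -2.241, -0.001]
ft_force: [-2.4, 1.8, 10.1]
width: 0.7
grasp_force: 5.2
```

Request:
{"op": "arm_command", "data": {"series": [{"linear":[0,0,0.001],"turn":0},{"linear":[0,0,0.001],"turn":0},{"linear":[0,0,0],"turn":0}]}}

```text
t: 16.05
ee_pos: [581.8, -59.7, 77.7]
orientation: [-2.201, -2.241, -0.001]
ft_force: [-3.1, 3.3, 12.3]
width: 0.3
grasp_force: 6.2
```

Request:
{"op": "arm_command", "data": {"series": [{"linear":[0,0,0.001],"turn":0},{"linear":[0,0,0.001],"turn":0},{"linear":[0,0,0],"turn":0}]}}

```text
t: 16.35
ee_pos: [581.8, -59.6, 75.9]
orientation: [-2.201, -2.241, -0.001]
ft_force: [-3.9, 3.4, 14.9]
width: 0.9
grasp_force: 7.3
```

Request:
{"op": "arm_command", "data": {"series": [{"linear":[0,0,0.001],"turn":0},{"linear":[0,0,0.001],"turn":0},{"linear":[0,0,0],"turn":0}]}}

```text
t: 16.65
ee_pos: [581.8, -59.5, 74.1]
orientation: [-2.201, -2.241, -0.001]
ft_force: [-4.5, 3.4, 16.9]
width: 0.2
grasp_force: 8.5
```

Request:
{"op": "arm_command", "data": {"series": [{"linear":[0,0,0.001],"turn":0},{"linear":[0,0,0],"turn":0}]}}

```text
t: 16.85
ee_pos: [581.8, -59.5, 73.2]
orientation: [-2.201, -2.241, -0.001]
ft_force: [-4.8, 4.0, 17.3]
width: 0.7
grasp_force: 8.9
```

Request:
{"op": "arm_command", "data": {"series": [{"linear":[0,0,0.001],"turn":0},{"linear":[0,0,0],"turn":0}]}}

```text
t: 17.05
ee_pos: [582.1, -59.7, 71.6]
orientation: [2.201, 2.241, 0.002]
ft_force: [-1.2, 0.9, 7.7]
width: 0.3
grasp_force: 4.2
```

Request:
{"op": "arm_command", "data": {"series": [{"linear":[0,0,0.001],"turn":0},{"linear":[0,0,0],"turn":0}]}}

```text
t: 17.25
ee_pos: [582.3, -59.9, 70.8]
orientation: [2.201, 2.241, 0.002]
ft_force: [-1.1, 1.7, 10.7]
width: 0.3
grasp_force: 5.5
```

The catches snapped: the force fell from 17 to 8 N. It now rises at the feet's stiffness, with the lid on its stop. I'll push a touch more to seat it, then release.

Request:
{"op": "arm_command", "data": {"series": [{"linear":[0,0,0.001],"turn":0},{"linear":[0,0,0.001],"turn":0},{"linear":[0,0,0],"turn":0}]}}

```text
t: 17.55
ee_pos: [582.4, -59.9, 69.3]
orientation: [2.201, 2.241, 0.002]
ft_force: [-4.4, 1.8, 16.5]
width: 0.7
grasp_force: 8.3
```

Request:
{"op": "arm_command", "data": {"series": [{"linear":[0,0,-0.005],"turn":0},{"linear":[0,0,-0.01],"turn":0},{"linear":[0,0,-0.04],"turn":0},{"linear":[0,0,-0.045],"turn":0},{"linear":[0,0,-0.045],"turn":0},{"linear":[0,0,-0.045],"turn":0},{"linear":[-0.045,0,0],"turn":0},{"linear":[-0.045,0,0],"turn":0},{"linear":[-0.045,0,0],"turn":0},{"linear":[-0.045,0,0],"turn":0}]}}

```text
t: 18.55
ee_pos: [584.6, -241.6, 258.1]
orientation: [2.201, 2.242, -0.0]
ft_force: [1.0, -0.2, -0.5]
width: 0.6
grasp_force: 0.0
```

Request:
{"op": "arm_command", "data": {"series": [{"linear":[-0.045,0,0],"turn":0},{"linear":[-0.045,0,0],"turn":0},{"linear":[0,0,0],"turn":0},{"linear":[0,0,0],"turn":0}]}}

```text
t: 18.95
ee_pos: [585.9, -330.8, 257.3]
orientation: [-2.203, -2.238, 0.0]
ft_force: [-0.6, 1.7, -0.2]
width: 0.8
grasp_force: 0.0
```

```bash
python3 - <<'E'
from h import *
im=grab('top'); s=grab('scene')
a=cv2.resize(im['frame'][90:300,120:400],(400,300)); b=cv2.resize(s['frame'][130:310,180:420],(400,300))
cv2.imwrite('pics/fin.png',np.hstack([a,b]))
E
```

```text
(no output)
```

View pics/fin.png

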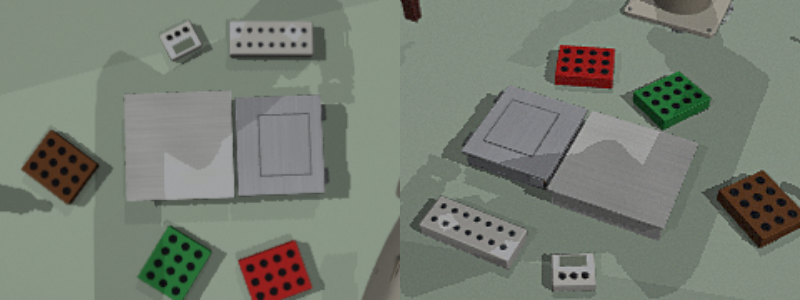

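The lid is shut flat on the tray (left half (235–325, 95–195)), and the timer, rack and coloured blocks in this crop have not moved. Handing in.

```bash
python3 -c "
from workcell import ctrl
print(ctrl.close_job())"
```

```text
the job is handed in; nothing more can be done
None
```

The block lies flat in the tray, and the lid snapped shut at about 17 N. The robot is clear of everything, and the job was handed in at about 19 s; no verdict came back.

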